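# Hang the green board on the swing-out hook

## Robot

A 6-joint arm with a two-finger parallel gripper is mounted at the origin on the work surface. World frame = base frame: x ahead of the robot, y to its left, z up, the work surface at z = 0. Lengths are in mm, angles in rad, forces in N, time in s.
With the tool pointing down it reaches from about 300 to 875 mm from the base axis. Payload 6.4 kg.
Tool frame: the origin (TCP) lies midway between the tips of the shut fingers; the grasp point (between the pads) lies 19 mm behind it; z points along the fingers, y is the line along which they close (so a half turn about z gives the same grasp; the last joint's range is limited). The gripper opens to 85 mm and grips with 20 to 120 N. Pads are 22 mm wide; open, the fingers measure 114 mm over their backs; the gripper's body (76 mm by 85 mm) begins 54 mm behind the grasp point. The pads swing forward as they close: fully open they stand 13 mm farther back than shut.
Start: joints at [-1.372, 0.181, 1.607, -0, 1.354, -0.206], TCP at [226.472, -528.537, 210.988] pointing down, gripper open.
Joint ranges: [-2.99, 2.99], [-0.89, 2.07], [0.3, 2.58], [-1.14, 4.28], [0, 2.63], [-3.12, 3.12]. Speed limits (rad/s): [2.57, 2.57, 3.01, 3.14, 3.14, 3.14].

## Interface

Orientations are given as a rotation vector (axis times angle).
In Python, from workcell import bot gives the robot as it stands. The module is installed in compiled form; this text tells all that it offers.
- The arm moves only by the tool servo_tool, never from a script. Its argument "targets" is one flat list of numbers, 7 for each row, row after row: the shift along the tool's x, y, z in m, then the turn, a rotation vector about the tool's x, y, z in degrees, then the closure in counts, from 0 (fully open) to 255 (shut). In form: [dx, dy, dz, rx, ry, rz, grip, dx, dy, dz, rx, ry, rz, grip, ...]. A call has 1 to 8 rows; each row shifts and turns the commanded pose from where the row before left it, along the tool's axes as they then stand; what a row does not reach is not made up. A row lasts 1/8 s, in which the tool goes at most 62.5 mm and 10.7 degrees, less where a joint would pass 70% of its speed; a pose out of reach is approached as far as the arm can. A call is refused whole if a number of a shift passes 0.0625 or a number of a turn 10.7, either way. A call with a gripper value outside its range is refused whole. The fingers move at their own pace and stop on an object; "grip_force" is the grip in N (left out, the last holds). Time passes only in rows, so rows that do not move let the fingers close. It gives the time, the measured TCP pose, the force, the opening and the grip force at its end, in the units of the state.
- bot.state(): the state, without advancing time (a new reading comes with each control period).
- bot.snapshot(name): name is "scene" or "top"; returns the picture (420x560x3 uint8, red, green, blue); there is no depth.
- bot.camera_info(name): a dict with "fx", "fy", "cx", "cy" (pixels), "xyz" and "orientation" of the camera in the world. Camera axes: x right, y down, z forward; pixel columns grow to the right and rows downward; lengths in mm; the calibration is good to about 2 mm. A picture is of the moment at which its call begins. camera_info takes no time and is no camera call.
- bot.hand_in(): hands the job in; it is judged then, once.
Trained networks look in the newest picture that a camera, given by its name, has taken for a name from the list of things; names that differ only in an ending like _2 or _b are one class to them, and where a whole thing is asked for, a point or a joint stands for the part that bears it (a point fixed in the world has none). Each returns a list of dicts, best first, with "confidence" (0 to 1); they miss things now and then, are a little off and sometimes report something else, mostly with a low value. They report only what shows in the picture. A call takes as long as a camera call. They do not tell look-alikes from the thing itself.
- bot.search_frame(label, camera): "position" ([column, row] in pixels, amid what is visible of it).
- bot.outline_of(label, camera): "region" (420x560 bool, what is visible of it) and "position" ([column, row] in pixels, amid what is visible of it).
The state is a dict: "time_s": time; "joint_pos": joint angles; "qd": joint speeds; "tau": joint torques, N m; "tool_pos": TCP position; "ee_rot": TCP orientation; "ft_force": force on the tool from outside, world axes, zero at the start; "moment": the same for the moment, N m; "opening": opening from 0.0 (shut) to 1.0 (fully open); "finger_force": force on a finger pad.
Only numpy, scipy, OpenCV 4.12 (cv2) and the standard library are available. Lean on these libraries where they do the work, as an engineer would, in place of code of your own. Each camera call takes 0.05 s, during which the arm holds its last target. There are 200 camera calls.

## Task

Swing the blue folding hook on the white splashback stand fully outward, so that it points straight out from the stand. Then take the green chopping board out of the rack and hang it by its handle opening on that hook, at rest and free of everything else. Leave the red board standing in its rack slot.

Things in the scene. Friction and masses are not known exactly. Their poses are not given: they have to be found in the camera images.
- stand: White upright panel on a steel foot, fixed. 12 thick, 380 wide, top 252 mm over the counter. Origin on the counter under mid-panel thickness; z up, y along the panel (-210 to 170 mm), front with the hook faces -x. Blue hook: level round arm, 10 mm thick, axis 215 mm over the counter, turning on an upright pin at x -38, y 20 mm. Fixed whisk and ladle hang in front at y -90 to -205 mm.
- hook (a joint): Hook angle, rad: 0 folded along the stand's +y; 1.571 fully out at its stop, along -x. 85 mm from pin to the arm's end, an upturned round peg 12 mm thick, top 245 mm over the counter, 25 mm above the arm's top side. Peg centre in the stand's frame: x = -38 - 85 sin(angle), y = 20 + 85 cos(angle) mm. Stiff hinge (about 1.5 N at the peg), stays where left.
- green_board: Loose green plastic chopping board upright in a rack slot, 150 wide (y), 12 thick (x), 190 mm high (z), 0.26 kg. Origin: centre of its lower edge, 12 mm over the counter. Handle opening through it: 70 wide, centred, 105 to 160 mm above the lower edge; a 30 mm high bar is above it. Rack: 3 parallel slots 80 mm apart along x, rails up to 65 mm over the counter; lifts straight up.
- red_board: Loose red plastic board, same shape, size and origin as the green one, in another slot of the rack. A plain metal tray, 12 mm thick and 160 mm high, stands in the third slot. Which slot holds which varies.
Not all that is in view belongs to the job. There is more than one size of the green_board; the one meant has the size given above.

How it is judged (in metres and radians):
On the way:
1. the hook is swung fully out while the green board is still in its slot (value of joint hook above 1.39 rad and distance of green_board from where it was at the start of the episode below 0.05 m), for 0.2 s.
At the end, for the whole second after the job is handed in: Hook within 10 degrees of fully out; green board hanging still on it by its opening: lower edge 45 to 75 mm above the counter, within 50 mm sideways of the hook and 20 to 135 mm before the panel, within 20 degrees of upright; red board within 30 mm of its start (value of joint hook above 1.39 rad and x of green_board in the frame of stand between -0.135 and -0.02 m and y of green_board in the frame of stand between -0.03 and 0.07 m and z of green_board in the frame of stand between 0.045 and 0.075 m and angle between green_board's own z axis and vertical below 0.35 rad and linear speed of green_board below 0.03 m/s and distance of red_board from where it was at the start of the episode below 0.03 m); the robot touches nothing.
It fails at once if the red board is pulled from its slot or knocked over (distance of red_board from where it was at the start of the episode above 0.04 m or angle between red_board's own z axis and vertical above 0.35 rad).
It also fails if it takes over 61 s, if anything falls off the work surface, if the arm or the gripper's body presses on something with over 40 N, if the wrist force passes 120 N, or if a joint passes its speed limit or range.

## Working session

There is one attempt and no reset: what is moved stays moved. The work goes in short steps, Python scripts to look and compute and a tool call to move; the robot and the scene stay as the last step left them, time stands still between calls to the robot, and variables do not carry over. Pictures are saved under pics/ and viewed, at most 10 in all, crops included, and the job is handed in when it is done.

Besides the shell and the picture viewer there is one more tool, called after "Call:" as name(argument=value, ...) on one line, values as JSON. servo_tool: Moves the arm, as the interface text tells. Its arguments: {"type":"object","properties":{"targets":{"type":"array","items":{"type":"number"}},"grip_force":{"type":"number"}},"required":["targets"]}

```bash
mkdir -p pics; python3 - <<'E'
from workcell import bot
import cv2,numpy as np
np.set_printoptions(precision=3,suppress=True)
for c in("scene","top"):
    im=bot.snapshot(c); cv2.imwrite(f"pics/{c}0.png",im[:,:,::-1]); print(c,bot.camera_info(c))
    for l in("stand","hook","green_board","red_board"):
        print(l,[(d["confidence"],d["position"]) for d in bot.search_frame(l,c)])
print(bot.state())
E
```

```text
scene {'fx': 499.0567365214807, 'fy': 499.0567365214807, 'cx': 275.6717972812329, 'cy': 202.05394480367116, 'xyz': array([1483.248,  178.52 ,  928.981]), 'orientation': array([-1.552, -1.801,  0.902])}
stand [(0.77, [388.6, 273.4])]
hook [(0.66, [356.9, 209.5])]
green_board [(0.95, [275.2, 242.8]), (0.88, [201.6, 254.8]), (0.67, [190.1, 160.1])]
red_board [(0.75, [202.1, 213.9])]
top {'fx': 414.4644280840681, 'fy': 414.4644280840681, 'cx': 277.62421108175914, 'cy': 207.2259704047696, 'xyz': array([407.823,  61.889, 990.314]), 'orientation': array([-2.197,  2.234, -0.05 ])}
stand [(0.62, [150.9, 122.4]), (0.59, [167.9, 149.2])]
hook [(0.55, [168.2, 146.5])]
green_board [(0.82, [277.7, 169.7]), (0.79, [430.3, 288.5]), (0.6, [357.4, 119.1])]
red_board [(0.6, [368.0, 155.1])]
{'time_s': 0.5, 'joint_pos': array([-1.372,  0.181,  1.607,  0.   ,  1.354, -0.206]), 'qd': array([ 0.001, -0.002, -0.002, -0.001, -0.001,  0.   ]), 'tau': array([ -0.001, -44.444, -35.137,  -0.   ,   0.002,   0.   ]), 'tool_pos': array([ 226.484, -528.513,  210.958]), 'ee_rot': array([-3.077, -0.632, -0.   ]), 'ft_force': array([-1.119, -0.626, -0.344]), 'moment': array([-0.002, -0.008, -0.004]), 'finger_force': 0.0, 'opening': 1.0011593867487198}
```

View pics/scene0.png

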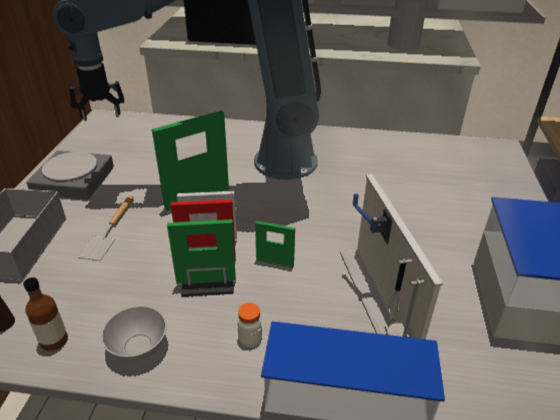

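View pics/top0.png

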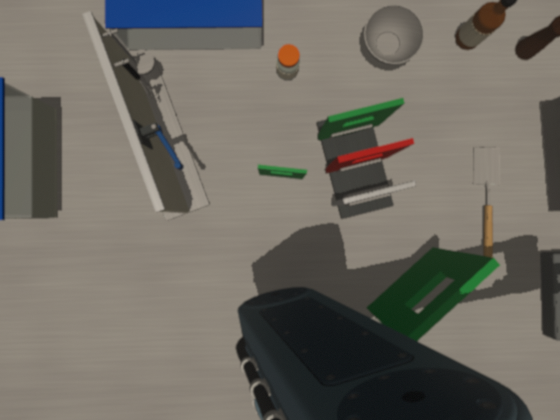

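The pictures show three green boards: rack front (scene 203,255; top 360,118), a small loose one (scene 275,243; top 282,171) and a big one (scene 190,160; top 435,290). The one meant is in the rack slot next to red. The panel top runs from (88,12) to (160,210) in the top view, with the hook folded at (155,130)–(180,165). I'll check the choice in a close crop.

```bash
cat > h.py <<'E'
import numpy as np,cv2
from scipy.spatial.transform import Rotation as R
from scipy.optimize import least_squares
from workcell import bot
np.set_printoptions(precision=3,suppress=True)
def proj(c,P):
    i=bot.camera_info(c); p=(np.atleast_2d(P)-i["xyz"])@R.from_rotvec(i["orientation"]).as_matrix()
    return np.c_[i["fx"]*p[:,0]/p[:,2]+i["cx"],i["fy"]*p[:,1]/p[:,2]+i["cy"]]
def ray(c,uv,z):
    i=bot.camera_info(c); d=R.from_rotvec(i["orientation"]).as_matrix()@[(uv[0]-i["cx"])/i["fx"],(uv[1]-i["cy"])/i["fy"],1]
    return i["xyz"]+d*(z-i["xyz"][2])/d[2]
def tri(a,b):
    A=[];y=[]
    for c,uv in(("scene",a),("top",b)):
        o=bot.camera_info(c)["xyz"]; d=ray(c,uv,0)-o; d/=np.linalg.norm(d); M=np.eye(3)-np.outer(d,d); A.append(M);y.append(M@o)
    return np.linalg.lstsq(np.vstack(A),np.hstack(y),rcond=None)[0]
def fr(x,y,th,P,z=0):  # local->world
    return np.atleast_2d(P)@R.from_euler("z",th).as_matrix().T+[x,y,z]
E
python3 - <<'E'
from h import *
s=cv2.imread("pics/scene0.png");t=cv2.imread("pics/top0.png")
f=lambda im,x,y,w,h:cv2.resize(im[y:y+h,x:x+w],(400,300),interpolation=cv2.INTER_CUBIC)
cv2.imwrite("pics/c1.png",np.vstack([np.hstack([f(s,150,180,160,120),f(t,300,85,160,120)]),np.hstack([f(s,320,165,160,120),f(t,80,95,160,120)])]))
for a in((203,255),(360,118)): pass
print(tri((171,224),(321,136)),tri((236,221),(402,100)))  # green top corners rough
print(ray("top",(88,12),252),ray("top",(160,210),252))
E
```

```text
[ 594.736 -118.847  172.168] [ 617.042 -106.444  238.328]
[784.173 382.939 252.   ] [427.076 257.696 252.   ]
```

View pics/c1.png

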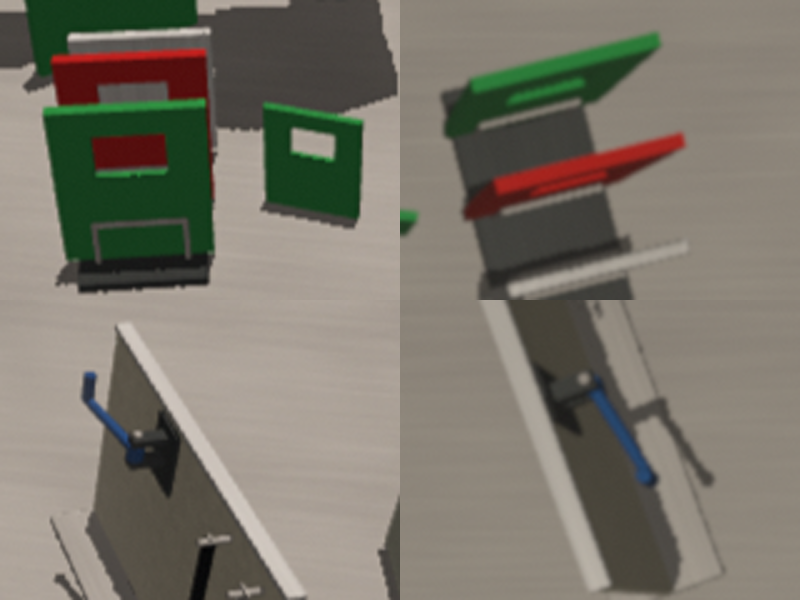

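```bash
cat > m.py <<'E'
from h import *
gs=[(168.,226),(168.8,223.2),(232,222.8),(232,220.4)]; gsl=[(6,-1),(-6,-1),(6,1),(-6,1)]
gt=[(402,98.2),(404.4,101.8),(329.2,117),(331.2,121.8)]; gtl=[(6,-1),(-6,-1),(6,1),(-6,1)]
def res(p):
    L=lambda l:fr(p[0],p[1],p[2],[(a,b*p[4]/2,0) for a,b in l],p[3])
    return np.r_[(proj("scene",L(gsl))-gs).ravel(),(proj("top",L(gtl))-gt).ravel()]
g=least_squares(res,[600,-100,0,200,150]); print("green x y th ztop width",g.x,abs(g.fun).max())
st=[(154,211),(163.2,208.2),(84,13),(93,11)]; sl=[(6,170,0),(-6,170,0),(6,-210,0),(-6,-210,0)]
def res2(p):
    return np.r_[(proj("top",fr(p[0],p[1],p[2],sl,p[3]))-st).ravel(),(proj("scene",fr(p[0],p[1],p[2],[(0,170,0)],p[3]))-[(370,174)]).ravel()]
s=least_squares(res2,[600,320,1.9,252]); print("stand",s.x,abs(s.fun).max())
pw=tri((356,195.4),(180,167)); print("peg top world",pw,"in stand",R.from_euler("z",-s.x[2]).apply(pw-[s.x[0],s.x[1],0]))
F=lambda P:fr(*s.x[:3],P)
print("pin",F((-38,20,215)),"peg now",F((-38,105,245)),"peg out",F((-123,20,245)))
E
python3 m.py
```

```text
green x y th ztop width [ 615.573 -125.598    0.243  197.838  146.803] 1.5112233035593192
stand [588.094 316.208   1.9   247.883] 1.4393404241678809
peg top world [504.992 227.823 235.615] in stand [-56.822 107.187 235.615]
pin [[581.433 273.786 215.   ]] peg now [[500.984 246.344 245.   ]] peg out [[608.875 193.338 245.   ]]
```

```bash
cat > go.py <<'E'
from h import *
import sys
# go.py x y z ydir : rows needed in tool axes from the measured pose
def go(x,y,z,yd):
    s=bot.state(); M=R.from_rotvec(s["ee_rot"]).as_matrix()
    cy=np.degrees(np.arctan2(M[1,1],M[0,1])); d=M.T@(np.array([x,y,z])-s["tool_pos"])
    print("t",s["time_s"],"pos",s["tool_pos"],"ydir",cy,"tilt",np.degrees(np.arccos(-M[2,2])),"F",s["ft_force"],"op",s["opening"])
    print("tool shift mm",d,"rz",-((yd-cy+180)%360-180))
if len(sys.argv)>4: go(*map(float,sys.argv[1:5]))
E
python3 - <<'E'
from h import *
print("big board top R",tri((225,116),(410,340)),"L",tri((157,128),(497,262)))
S=(588.1,316.2,1.9)
p=ray("top",(180,167),245);print("peg@245",p,"stand",R.from_euler("z",-1.9).apply(p-[588.1,316.2,0]))
p=ray("top",(153.6,126.6),225);print("pin@225",p,"stand",R.from_euler("z",-1.9).apply(p-[588.1,316.2,0]))
i=proj("scene",fr(*S,[(-38,20,225),(-56,103,245),(-38,105,245)]));print(i)
print(bot.state()["joint_pos"])
E
python3 go.py 505 230 360 -58
```

```text
big board top R [ 190.946 -168.889  259.707] L [ 326.63  -321.607  278.834]
peg@245 [503.951 223.09  245.   ] stand [-60.905 109.732 245.   ]
pin@225 [582.158 275.244 225.   ] stand [-36.835  18.863 225.   ]
[[374.291 220.792]
 [356.131 193.313]
 [363.168 192.046]]
[-1.372  0.181  1.607  0.     1.354 -0.206]
t 0.5 pos [ 226.484 -528.513  210.958] ydir -66.80592950103168 tilt 0.0027959102963938704 F [-1.119 -0.626 -0.344] op 1.0011593867487198
tool shift mm [ 554.748 -587.52  -149.003] rz -8.805929501031699
```

Call:
servo_tool(targets=[0,0,-0.053,0,0,0,135,0,0,-0.053,0,0,0,135,0,0,-0.053,0,0,0,135,0.0396,-0.042,0,0,0,0,135,0.0396,-0.042,0,0,0,0,135,0.0396,-0.042,0,0,0,0,135,0.0396,-0.042,0,0,0,0,135,0.0396,-0.042,0,0,0,0,135], grip_force=40)

```text
time_s: 1.5
tool_pos: [326.1, -255.8, 370.2]
ee_rot: [3.077, 0.631, 0.001]
ft_force: [0.1, -0.3, -0.4]
opening: 0.473
finger_force: 0.0
```

Call:
servo_tool(targets=[0.0396,-0.042,0,0,0,0,135,0.0396,-0.042,0,0,0,0,135,0.0396,-0.042,0,0,0,0,135,0.0396,-0.042,0,0,0,0,135,0.0396,-0.042,0,0,0,0,135,0.0396,-0.042,0,0,0,0,135,0.0396,-0.042,0,0,0,0,135,0.0396,-0.042,0,0,0,0,135])

```text
time_s: 2.5
tool_pos: [485.0, 178.1, 370.3]
ee_rot: [3.077, 0.632, 0.001]
ft_force: [0.3, -1.3, -0.3]
opening: 0.467
finger_force: 0.0
```

Call:
servo_tool(targets=[0.0396,-0.042,0,0,0,0,135,0,0,0,0,0,-8.8,135,0,0,0,0,0,0,135])

```text
time_s: 2.88
tool_pos: [504.3, 230.9, 369.6]
ee_rot: [3.02, 0.866, -0.001]
ft_force: [1.3, 0.5, 0.5]
opening: 0.474
finger_force: 0.0
```

```bash
python3 go.py 504 226 227 -58
```

```text
t 2.875 pos [504.344 230.88  369.581] ydir -57.999511765005984 tilt 0.046354750840866016 F [1.303 0.494 0.471] op 0.47399860642320896
tool shift mm [ -2.764   3.979 142.583] rz 0.00048823499400896253
```

Call:
servo_tool(targets=[-0.0028,0.004,0.05,0,0,0,135,0,0,0.045,0,0,0,135,0,0,0.025,0,0,0,135,0,0,0.012,0,0,0,135,0,0,0.011,0,0,0,135])

```text
time_s: 3.5
tool_pos: [504.9, 225.1, 227.6]
ee_rot: [3.021, 0.863, 0.003]
ft_force: [0.8, -0.6, -0.3]
opening: 0.475
finger_force: 0.0
```

```bash
python3 - <<'E'
from h import *
f=lambda im,x,y,w,h:cv2.resize(im[y:y+h,x:x+w,::-1],(400,400),interpolation=cv2.INTER_CUBIC)
cv2.imwrite("pics/c2.png",np.hstack([f(bot.snapshot("scene"),300,130,120,120),f(bot.snapshot("top"),110,100,120,120)]))
E
```

```text
(no output)
```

View pics/c2.png

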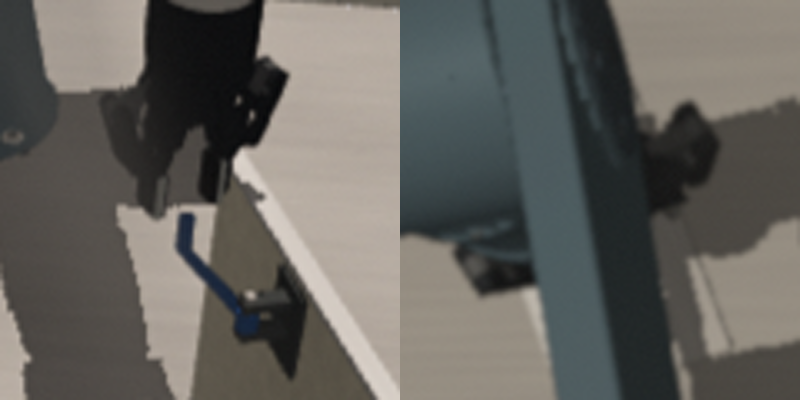

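```bash
python3 - <<'E'
from h import *
t=R.from_rotvec(bot.state()["ee_rot"]).as_matrix()
p=bot.state()["tool_pos"]
for dz in(0,6,12): print(dz,proj("scene",[p+[0,0,dz]+t[:,1]*20*k for k in(-1,1)]).round(1).tolist(),proj("top",[p+[0,0,dz]]))
print(proj("scene",[(504,226,245),(504,226,225),(514,226,245)]))
E
```

```text
0 [[360.6, 196.3], [346.1, 200.2]] [[181.059 168.148]]
6 [[360.9, 194.3], [346.3, 198.2]] [[180.35  167.745]]
12 [[361.1, 192.2], [346.5, 196.1]] [[179.63  167.336]]
[[354.5   192.015]
 [353.678 198.836]
 [354.416 194.456]]
```

Call:
servo_tool(targets=[0,0,0.005,0,0,0,150,0,0,0,0,0,0,255,0,0,0,0,0,0,255,0,0,0,0,0,0,255,0,0,0,0,0,0,255], grip_force=20)

```text
time_s: 4.22
tool_pos: [504.3, 225.5, 222.4]
ee_rot: [-3.02, -0.866, -0.001]
ft_force: [-0.8, -0.2, 3.2]
opening: 0.104
finger_force: 19.7
```

```bash
python3 - <<'E'
from h import *
f=lambda im,x,y,w,h:cv2.resize(im[y:y+h,x:x+w,::-1],(400,400),interpolation=cv2.INTER_CUBIC)
cv2.imwrite("pics/c3.png",f(bot.snapshot("scene"),300,130,120,120))
E
python3 go.py 504 226 223 -58
```

```text
t 4.275 pos [504.347 225.518 222.333] ydir -58.00377326045285 tilt 0.025070518677584037 F [-0.988  0.467  1.368] op 0.10435344805405368
tool shift mm [-0.039 -0.592 -0.667] rz -0.0037732604528457614
```

View pics/c3.png

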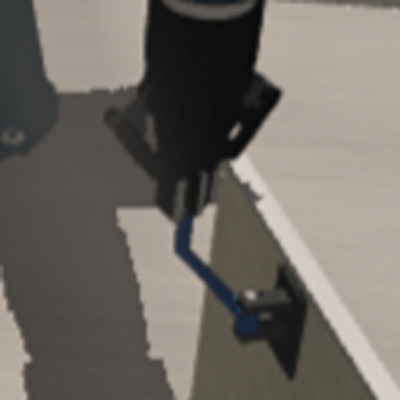

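The fingers hold the peg near the pad edge (opening 9 mm; crop shows the peg at (187,220) in front of the pads). The pin-to-peg length also says the peg lies about 10 mm further along tool x. I'll open, shift and regrip.

Call:
servo_tool(targets=[0,0,0,0,0,0,150,0,0,0,0,0,0,150,0.011,0,0,0,0,0,150,0,0,0,0,0,0,255,0,0,0,0,0,0,255,0,0,0,0,0,0,255,0,0,0,0,0,0,255])

```text
time_s: 5.15
tool_pos: [513.9, 231.4, 222.0]
ee_rot: [-3.02, -0.866, -0.001]
ft_force: [3.3, 1.7, -2.8]
opening: 0.107
finger_force: 19.4
```

```bash
python3 - <<'E'
from h import *
s=bot.state();p=s["tool_pos"];print(p,s["opening"])
q=R.from_euler("z",-1.9).apply(p-[588.1,316.2,0]);print("stand",q,"r",np.hypot(q[0]+38,q[1]-20),"ang",np.arctan2(-38-q[0],q[1]-20))
E
```

```text
[513.871 231.429 221.988] 0.10679381563789243
stand [-56.221  97.649 221.988] r 79.75810902054913 ang 0.23049458838570813
```

Call:
servo_tool(targets=[0.0007,0.0107,0,0,0,-7.7,255,0.0007,0.0107,0,0,0,-7.7,255,0.0007,0.0107,0,0,0,-7.7,255,0.0007,0.0107,0,0,0,-7.7,255,0.0007,0.0107,0,0,0,-7.7,255,0.0007,0.0107,0,0,0,-7.7,255,0.0007,0.0107,0,0,0,-7.7,255,0.0007,0.0107,0,0,0,-7.7,255])

```text
time_s: 6.15
tool_pos: [585.6, 194.8, 221.9]
ee_rot: [-2.143, -2.293, -0.0]
ft_force: [-1.7, 6.1, 0.5]
opening: 0.111
finger_force: 19.8
```

Call:
servo_tool(targets=[0.0006,0.009,0,0,0,-6.5,255,0.0001,0.004,0,0,0,-3,255,0,0,0,0,0,0,255])

```text
time_s: 6.52
tool_pos: [598.7, 196.7, 221.9]
ee_rot: [-1.953, -2.459, -0.001]
ft_force: [-0.2, 6.0, -0.4]
opening: 0.106
finger_force: 19.8
```

```bash
python3 - <<'E'
from h import *
s=bot.state();p=s["tool_pos"];print(p,s["opening"],s["ft_force"])
q=R.from_euler("z",-1.9).apply(p-[588.1,316.2,0]);print("stand",q,"r",np.hypot(q[0]+38,q[1]-20),"ang",np.arctan2(-38-q[0],q[1]-20))
E
python3 go.py 608.9 193.3 220 18.9
```

```text
[598.742 196.663 221.924] 0.10603314692446464 [-0.208  5.987 -0.418]
stand [-116.558   28.575  221.924] r 79.02456294211207 ang 1.4620732925728142
t 6.525 pos [598.742 196.663 221.924] ydir 13.093376793733073 tilt 0.0953637683956974 F [-0.208  5.987 -0.418] op 0.10603314692446464
tool shift mm [-5.58   9.133  1.911] rz -5.80662320626692
```

Call:
servo_tool(targets=[0.0001,0.003,0,0,0,-2.2,255,0,0.003,0,0,0,-2,255,0,0.002,0,0,0,-1.5,255])

```text
time_s: 6.9
tool_pos: [605.8, 198.6, 221.9]
ee_rot: [-1.827, -2.553, 0.0]
ft_force: [-2.5, 4.5, 0.9]
opening: 0.108
finger_force: 19.9
```

Call:
servo_tool(targets=[0,0.002,0,0,0,0,255,0,0.001,0,0,0,0,255])

```text
time_s: 7.15
tool_pos: [608.3, 199.5, 221.8]
ee_rot: [-1.828, -2.552, 0.002]
ft_force: [-5.7, 3.8, 2.3]
opening: 0.107
finger_force: 20.1
```

Call:
servo_tool(targets=[0,0.002,0,0,0,0,255,0,0.001,0,0,0,0,255])

```text
time_s: 7.4
tool_pos: [608.6, 199.6, 221.6]
ee_rot: [-1.826, -2.549, 0.01]
ft_force: [-15.6, 0.8, 7.8]
opening: 0.108
finger_force: 21.0
```

Call:
servo_tool(targets=[0,-0.003,0,0,0,0,255,0,-0.001,0,0,0,0,140,0,0,0,0,0,0,140,0,0,-0.02,0,0,0,140,0,0,-0.04,0,0,0,75,0,0,-0.05,0,0,0,75])

```text
time_s: 8.15
tool_pos: [608.5, 198.1, 333.7]
ee_rot: [-1.829, -2.554, 0.001]
ft_force: [0.4, 0.4, 0.1]
opening: 0.707
finger_force: 0.0
```

Call:
servo_tool(targets=[-0.0517,-0.0158,0,0,0,0,75,-0.0517,-0.0158,0,0,0,0,75,-0.0517,-0.0158,0,0,0,0,75,-0.0517,-0.0158,0,0,0,0,75,-0.0517,-0.0158,0,0,0,0,75,-0.0517,-0.0158,0,0,0,0,75,0,0,0,0,0,5,75,0,0,0,0,0,0,75])

```text
time_s: 9.15
tool_pos: [619.0, -126.8, 333.4]
ee_rot: [1.939, 2.47, 0.001]
ft_force: [0.4, -0.3, 0.0]
opening: 0.706
finger_force: 0.0
```

```bash
python3 go.py 615.6 -125.6 240 13.9
python3 - <<'E'
from h import *
f=lambda im,x,y,w,h:cv2.resize(im[y:y+h,x:x+w,::-1],(400,400),interpolation=cv2.INTER_CUBIC)
cv2.imwrite("pics/c4.png",np.hstack([f(bot.snapshot("scene"),130,140,150,150),f(bot.snapshot("top"),100,80,140,140)]))
p=np.array(bot.state()["tool_pos"]);print(proj("scene",[p,p-[0,0,100]]))
E
```

```text
t 9.15 pos [ 619.022 -126.819  333.369] ydir 13.734124965337337 tilt 0.0841283843395893 F [ 0.372 -0.27   0.041] op 0.7056718317475433
tool shift mm [ 2.083 -3.141 93.364] rz -0.16587503466266185
[[193.324 175.07 ]
 [197.463 211.744]]
```

View pics/c4.png

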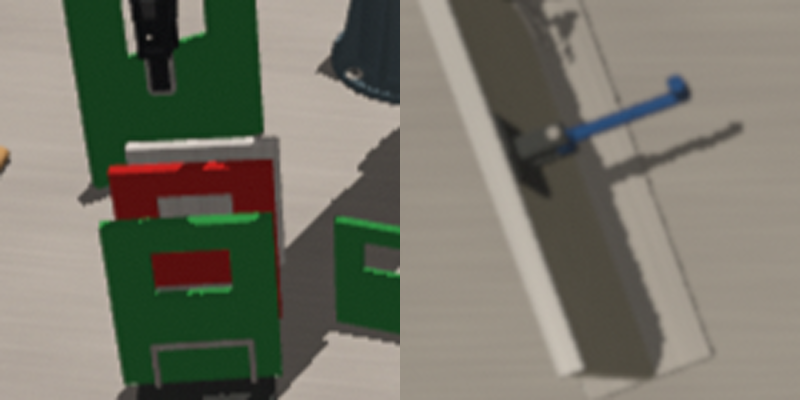

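The hook now points straight out (top crop: arm (560,140) to peg (678,88)). The red and green boards are untouched, and the gripper is above the green board. Descending to the bar.

Call:
servo_tool(targets=[0.002,-0.003,0.05,0,0,0,75,0,0,0.045,0,0,0,75,0,0,0.03,0,0,0,75,0,0,0.015,0,0,0,75,0,0,0.015,0,0,0,75,0,0,0,0,0,0,75])

```text
time_s: 10.0
tool_pos: [615.3, -124.2, 176.6]
ee_rot: [-1.937, -2.472, 0.0]
ft_force: [-0.5, -0.1, -0.2]
opening: 0.708
finger_force: 0.0
```

Call:
servo_tool(targets=[0,0,0,0,0,0,255,0,0,0,0,0,0,255,0,0,0,0,0,0,255,0,0,0,0,0,0,255,0,0,0,0,0,0,255], grip_force=60)

```text
time_s: 10.62
tool_pos: [616.1, -124.8, 178.1]
ee_rot: [1.938, 2.471, 0.001]
ft_force: [-0.4, -0.2, 5.9]
opening: 0.106
finger_force: 58.9
```

Call:
servo_tool(targets=[0,0,-0.01,0,0,0,255,0,0,-0.02,0,0,0,255,0,0,-0.03,0,0,0,255,0,0,-0.03,0,0,0,255,0,0,-0.03,0,0,0,255,0,0,-0.03,0,0,0,255,0,0,0,0,0,0,255])

```text
time_s: 11.5
tool_pos: [616.8, -125.0, 331.0]
ee_rot: [1.935, 2.467, 0.003]
ft_force: [1.4, -0.5, -4.1]
opening: 0.108
finger_force: 58.7
```

```bash
python3 - <<'E'
from h import *
f=lambda im,x,y,w,h:cv2.resize(im[y:y+h,x:x+w,::-1],(400,400),interpolation=cv2.INTER_CUBIC)
cv2.imwrite("pics/c5.png",np.hstack([f(bot.snapshot("scene"),130,120,150,150),f(bot.snapshot("top"),290,80,140,140)]))
F=lambda P:fr(588.1,316.2,1.9,P)
print("peg out expected top px",proj("top",F([(-123,20,245),(-38,20,225),(-129,20,243)])),"seen ray",ray("top",(197.3,110.8),245),F((-123,20,245)))
print("pre",F((-175,20,0)),"hang",F((-80,20,0)))
E
python3 go.py 625 145 330 -71.1
```

```text
peg out expected top px [[195.938 108.792]
 [154.402 126.965]
 [199.271 107.983]] seen ray [605.258 190.931 245.   ] [[608.939 193.339 245.   ]]
pre [[625.75  144.132   0.   ]] hang [[595.037 234.03    0.   ]]
t 11.6 pos [ 615.162 -124.376  326.502] ydir 13.794365844112518 tilt 0.03240716718477182 F [-1.38   0.209 -4.432] op 0.10642606269740149
tool shift mm [259.262  73.782  -3.46 ] rz 84.89436584411251
```

View pics/c5.png

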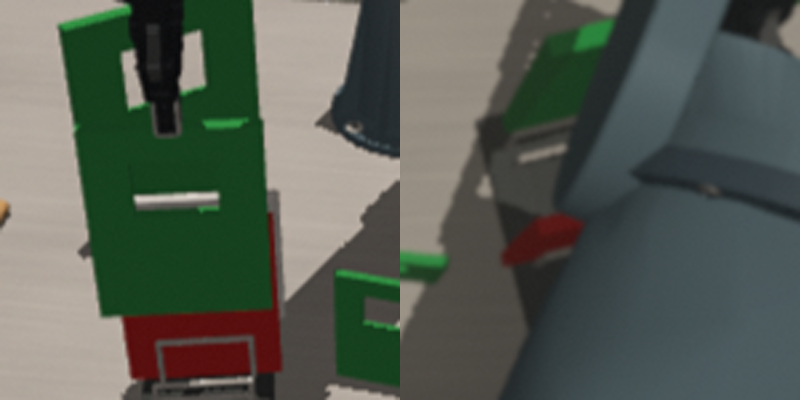

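```bash
python3 - <<'E'
from h import *
obs=np.array([(167.9,238.5),(232,235.5),(158.1,167.6),(228.6,165)])
L=[(6,-75,0),(6,75,0),(6,-75,190),(6,75,190)]
f=lambda p:(proj("scene",fr(p[0],p[1],.241,L,p[2]))-obs).ravel()
r=least_squares(f,[615,-124,160]);print(r.x,r.fun)
r=least_squares(lambda q:f([615.2,q[0],q[1]]),[-124,160]);print(r.x,r.fun)
E
```

```text
[ 628.683 -120.259  173.981] [ 0.134 -0.429  1.119 -1.224 -1.422  1.155  0.305  0.329]
[-124.957  163.879] [ 0.558 -1.071  0.588 -1.805 -0.766  1.577 -0.214  0.802]
```

Call:
servo_tool(targets=[0.0432,0.0123,0,0,0,0,255,0.0432,0.0123,0,0,0,0,255,0.0432,0.0123,0,0,0,0,255,0,0,0,0,0,8.5,255,0,0,0,0,0,8.5,255,0,0,0,0,0,8.5,255,0,0,0,0,0,8.5,255,0,0,0,0,0,8.5,255])

```text
time_s: 12.6
tool_pos: [619.4, 10.4, 324.4]
ee_rot: [-2.704, -1.593, 0.005]
ft_force: [0.1, 0.2, -2.9]
opening: 0.108
finger_force: 58.7
```

Call:
servo_tool(targets=[0,0,0,0,0,8.5,255,0,0,0,0,0,8.5,255,0,0,0,0,0,8.5,255,0,0,0,0,0,8.5,255,0,0,0,0,0,8.5,255,0,0,0,0,0,0,255])

```text
time_s: 13.35
tool_pos: [619.5, 10.3, 324.8]
ee_rot: [-3.098, -0.515, 0.005]
ft_force: [0.4, 0.3, -4.0]
opening: 0.107
finger_force: 58.7
```

```bash
python3 go.py 626 144 260 -71.1
```

```text
t 13.35 pos [619.543  10.27  324.806] ydir -71.1331251930178 tilt 0.20662077613044283 F [ 0.355  0.342 -3.981] op 0.10729344923151482
tool shift mm [  49.56  -124.345   64.864] rz -0.033125193017809806
```

Call:
servo_tool(targets=[0.0124,-0.031,0.016,0,0,0,255,0.0124,-0.031,0.016,0,0,0,255,0.0124,-0.031,0.016,0,0,0,255,0.0124,-0.031,0.0165,0,0,0,255,0,0,0,0,0,0,255,0,0,0,0,0,0,255])

```text
time_s: 14.1
tool_pos: [627.2, 143.3, 261.8]
ee_rot: [3.098, 0.516, -0.002]
ft_force: [0.2, -0.2, -3.1]
opening: 0.105
finger_force: 58.8
```

```bash
python3 go.py 595 234 260 -71.1; python3 - <<'E'
from h import *
f=lambda im,x,y,w,h:cv2.resize(im[y:y+h,x:x+w,::-1],(400,400),interpolation=cv2.INTER_CUBIC)
cv2.imwrite("pics/c6.png",np.hstack([f(bot.snapshot("scene"),270,130,130,130),f(bot.snapshot("top"),120,60,140,140)]))
E
```

```text
t 14.1 pos [627.16  143.253 261.803] ydir -71.07949213093082 tilt 0.07362017158717549 F [ 0.203 -0.161 -3.098] op 0.1052202874180503
tool shift mm [ -0.995 -96.272   1.784] rz 0.020507869069177787
```

View pics/c6.png

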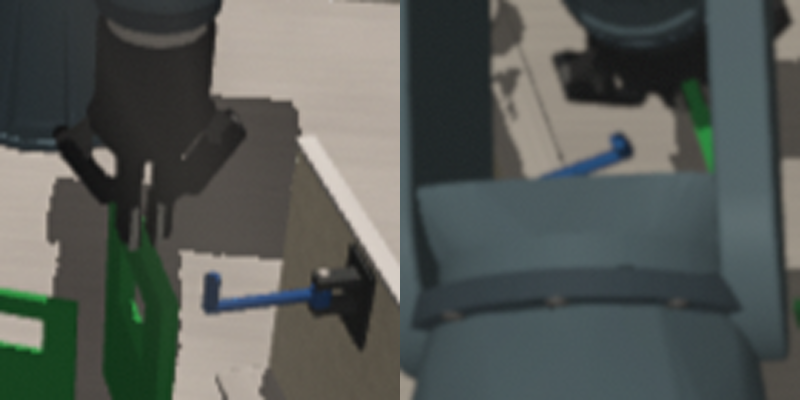

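```bash
python3 - <<'E'
from h import *
th=np.radians(-71.1)
for z in (90,98,106):
  P=fr(627.2,143.3,th,[(6,s*35,h) for h in(105,160) for s in(-1,1)]+[(6,75,190),(6,-75,190)],z)
  print(z,((proj("scene",P)-[270,130])*400/130).round().tolist())
F=lambda P:fr(588.1,316.2,1.9,P)
print(((proj("scene",F([(-123,20,245),(-123,20,215),(-38,20,215)]))-[270,130])*400/130).round().tolist())
E
python3 - <<'E'
import cv2
im=cv2.imread("pics/c6.png")[180:400,60:240]
cv2.imwrite("pics/c6b.png",cv2.resize(im,(490,600),interpolation=cv2.INTER_CUBIC))
E
```

```text
90 [[117.0, 304.0], [140.0, 366.0], [120.0, 246.0], [144.0, 307.0], [161.0, 310.0], [109.0, 181.0]]
98 [[117.0, 296.0], [140.0, 358.0], [120.0, 237.0], [144.0, 298.0], [162.0, 300.0], [109.0, 172.0]]
106 [[118.0, 288.0], [141.0, 349.0], [121.0, 228.0], [145.0, 289.0], [163.0, 291.0], [110.0, 163.0]]
[[211.0, 271.0], [208.0, 303.0], [319.0, 290.0]]
```

View pics/c6b.png

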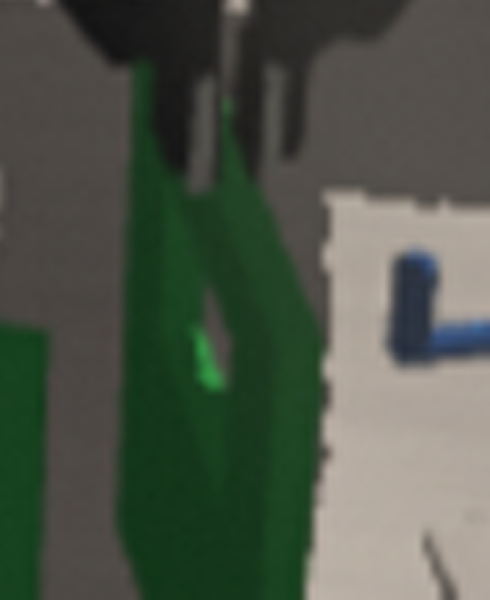

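Call:
servo_tool(targets=[0,-0.016,0,0,0,0,255,0,-0.016,0,0,0,0,255,0,-0.012,0,0,0,0,255,0,-0.012,0,0,0,0,255])

```text
time_s: 14.7
tool_pos: [609.0, 197.7, 262.6]
ee_rot: [3.099, 0.514, 0.0]
ft_force: [0.4, 0.4, -3.2]
opening: 0.106
finger_force: 58.8
```

Call:
servo_tool(targets=[-0.001,-0.014,0,0,0,0,255,0,-0.014,0,0,0,0,255,0,-0.012,0,0,0,0,255,0,0,0,0,0,0,255])

```text
time_s: 15.2
tool_pos: [595.2, 235.2, 262.5]
ee_rot: [-3.099, -0.515, -0.0]
ft_force: [0.6, 0.1, -3.5]
opening: 0.103
finger_force: 58.8
```

Clear of the peg. Lowering now.

Call:
servo_tool(targets=[0,0,0.012,0,0,0,255,0,0,0.01,0,0,0,255,0,0,0.006,0,0,0,255,0,0,0,0,0,0,255])

```text
time_s: 15.7
tool_pos: [595.2, 233.7, 233.4]
ee_rot: [3.099, 0.512, -0.003]
ft_force: [-0.3, 0.2, -4.3]
opening: 0.105
finger_force: 58.8
```

Call:
servo_tool(targets=[0,0,0.004,0,0,0,255,0,0,0.002,0,0,0,255])

```text
time_s: 15.95
tool_pos: [595.6, 234.1, 228.5]
ee_rot: [-3.099, -0.513, -0.0]
ft_force: [0.4, 0.7, -3.2]
opening: 0.111
finger_force: 58.8
```

Call:
servo_tool(targets=[0,0,0.002,0,0,0,255,0,0,0.001,0,0,0,255])

```text
time_s: 16.2
tool_pos: [595.8, 234.2, 226.0]
ee_rot: [3.099, 0.513, 0.001]
ft_force: [-1.4, -0.4, 1.5]
opening: 0.11
finger_force: 59.3
```

Call:
servo_tool(targets=[0,0,0.001,0,0,0,255,0,0,0.001,0,0,0,255])

```text
time_s: 16.45
tool_pos: [596.2, 234.3, 225.7]
ee_rot: [-3.099, -0.513, -0.004]
ft_force: [-4.2, -0.1, 10.2]
opening: 0.107
finger_force: 60.5
```

Call:
servo_tool(targets=[0,0,-0.001,0,0,0,255,0,0,0,0,0,0,190,0,0,0,0,0,0,180,0,0,0,0,0,0,170,0,0,-0.01,0,0,0,170,0,0,-0.03,0,0,0,170,0,0,-0.05,0,0,0,170,0,0,-0.05,0,0,0,170])

```text
time_s: 17.45
tool_pos: [595.4, 234.1, 366.5]
ee_rot: [-3.099, -0.513, -0.0]
ft_force: [1.1, 0.7, -0.3]
opening: 0.331
finger_force: 0.0
```

Call:
servo_tool(targets=[0,0.0,-0.03,0,0,0,170,0,0.06,0,0,0,0,170,0,0.06,0,0,0,0,170,0,0.06,0,0,0,0,170,0,0,0,0,0,0,170,0,0,0,0,0,0,170,0,0,0,0,0,0,170,0,0,0,0,0,0,170])

```text
time_s: 18.45
tool_pos: [653.3, 65.2, 394.9]
ee_rot: [-3.099, -0.516, -0.001]
ft_force: [-0.2, -0.8, -0.2]
opening: 0.332
finger_force: 0.0
```

```bash
python3 - <<'E'
from h import *
f=lambda im,x,y,w,h:cv2.resize(im[y:y+h,x:x+w,::-1],(400,400),interpolation=cv2.INTER_CUBIC)
cv2.imwrite("pics/c7.png",np.hstack([f(bot.snapshot("scene"),290,140,150,150),f(bot.snapshot("top"),90,60,140,140)]))
E
```

```text
(no output)
```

View pics/c7.png

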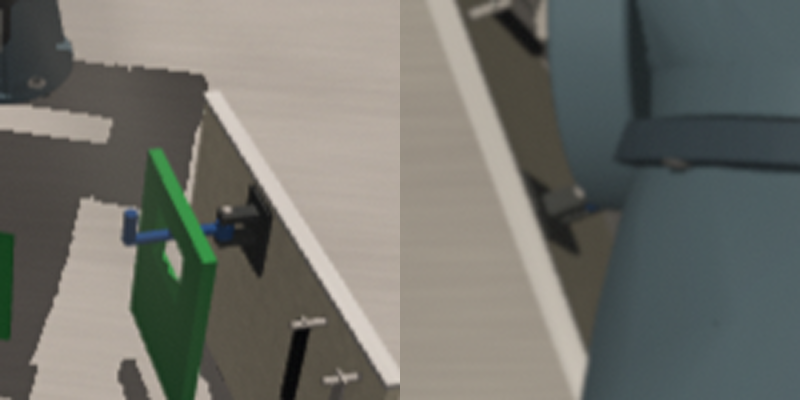

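The scene crop shows the board hanging upright through its opening on the hook (peg at (130,225), opening at (172,250)). I'll let it settle, then hand in.

Call:
servo_tool(targets=[0,0,0,0,0,0,170,0,0,0,0,0,0,170,0,0,0,0,0,0,170,0,0,0,0,0,0,170,0,0,0,0,0,0,170,0,0,0,0,0,0,170,0,0,0,0,0,0,170,0,0,0,0,0,0,170])

```text
time_s: 19.55
tool_pos: [653.5, 63.7, 394.5]
ee_rot: [-3.099, -0.513, 0.0]
ft_force: [0.0, 0.2, 0.8]
opening: 0.337
finger_force: 0.0
```

Call:
servo_tool(targets=[0,0,0,0,0,0,170,0,0,0,0,0,0,170,0,0,0,0,0,0,170,0,0,0,0,0,0,170,0,0,0,0,0,0,170,0,0,0,0,0,0,170,0,0,0,0,0,0,170,0,0,0,0,0,0,170])

```text
time_s: 20.55
tool_pos: [653.5, 63.7, 394.5]
ee_rot: [-3.099, -0.513, 0.0]
ft_force: [0.0, 0.6, -0.2]
opening: 0.331
finger_force: 0.0
```

```bash
python3 -c "
from workcell import bot
print(bot.hand_in())"
```

```text
the job is handed in; nothing more can be done
None
```

I handed the job in at about 20.6 s (no verdict was returned): the hook is swung to its stop, the last picture shows the green board hanging upright on it by its handle opening, and the red board was still in its slot when last seen, just after the green one was lifted out.

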